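# Vase on the wheel, speed to the fifth click

### The job

Get the potter's wheel ready for banding: first stand the tall narrow-footed vase upright in the middle of the wheel head and let go so that it stays standing by itself. Then turn the speed knob on the sloped box anticlockwise all the way to its end stop, and from there clockwise exactly five clicks, and let go of it. Leave the mug, the bowl and the brush where they are.

Things in the scene. Friction and masses are not known exactly. Their poses are not given: they have to be found in the camera images.
- vase_center (a point): Unglazed vase, the tallest of the three pots on the wooden ware board, 140 mm high, about 0.28 kg, top-heavy. Round: foot 36 mm across, widest (62 mm) 78 mm up, a straight neck 28 mm across from 98 mm up to the top, dark mouth. The point lies on its axis, half-way up (70 mm above its foot); z runs up its axis. It starts upright.
- head_center (a point): Centre of the top face of the round aluminium wheel head, 170 mm across, level, 118 mm above the table, on a white table-top potter's wheel (240 x 210 mm base); z is up. The head does not turn.
- knob_grip (a point): On the axis of the black speed knob, 24 mm off the panel; z is the axis, out of the panel; x runs along the knob's bar (46 mm long, 14 mm thick, top 39 mm off the panel, alike both ways round), y across it. Below the bar is a round skirt 54 mm across, top 9 mm off the panel. The frame turns with the knob. Clockwise is as seen looking at the knob. No scale or pointer.
- mug: Unglazed mug with a handle, 72 mm across, 85 mm high, on the ware board; origin under its centre. Leave it.
- bowl: Unglazed low bowl, 90 mm across, 50 mm high, on the ware board; origin under its centre. Leave it.
- brush: Wooden brush, 200 mm long, 20 mm thick, lying on the table in front of the wheel; origin under its middle, x along it. Leave it.
- board: Wooden ware board, 310 x 140 x 18 mm, fixed, that carries the vase, the mug and the bowl in a row about 90 mm apart, in any order; origin under its centre, x along its length.
- console: Fixed grey wedge-shaped box, 165 mm deep, 160 wide, 112 high; its aluminium panel slopes 29 degrees from level and faces the box's -x, the robot's side. Origin on the table below the box.
- wheel: White table-top potter's wheel, fixed, base 240 x 210 mm; origin under its centre.
- panel_center (a point): Where the knob's axis meets the panel, 71 mm above the table. The knob has 10 clicks, 24 degrees apart, click 0 just 2 degrees from the rigid anticlockwise stop. The stop's angle differs every time and is not shown: it must be felt. The knob starts 2 to 4 clicks from it. Passing a click takes up to about 0.15 N m; let go between clicks, it is drawn to the nearest one.
There are look-alikes about, which are no part of the job. What is shaped like the part that bears vase_center but green or purple is not meant.

How it is judged:
By the outcome, as a careful person would: the job done as asked, in the order asked, and still so for the second after the job is handed in, with the robot touching nothing.
It also fails if it takes over 72 s, if anything falls off the work surface, if the arm or the gripper's body presses on something with over 40 N, if the wrist force passes 120 N, or if a joint passes its speed limit or range.

### The arm

A 6-joint arm with a two-finger parallel gripper is mounted at the origin on the work surface. World frame = base frame: x ahead of the robot, y to its left, z up, the work surface at z = 0. Lengths are in m, angles in degrees, forces in N, time in s.
With the tool pointing down it reaches from about 0.4 to 0.825 m from the base axis. Payload 7 kg.
Tool frame: the origin (TCP) lies between the finger pads; the fingertips stand 22 mm ahead of it and the grasp point (between the pads) lies 3 mm ahead of it; z points along the fingers, y is the line along which they close (so a half turn about z gives the same grasp; the last joint's range is limited). The gripper opens to 88 mm and grips with 3 to 60 N. Pads are 19 mm wide; open, the fingers measure 130 mm over their backs; the gripper's body (78 mm by 193 mm) begins 47 mm behind the grasp point.
Start: joints at [87.21, 20.546, 0.682, 0, -70.136, -16.507], TCP at [0.223, 0.637, 0.249] pointing down, gripper open.
Joint ranges: [-176.03, 176.03], [-82.01, 121.73], [-58.28, 71.71], [-173.87, 95.51], [-174.79, -0.11], [-173.66, 173.66]. Speed limits (degrees/s): [136.94, 136.94, 172.46, 180, 180, 180].

### API

Orientations are given as [roll, pitch, yaw] about the fixed x, y, z axes, in that order (R = Rz(yaw) Ry(pitch) Rx(roll)).
In Python, from plant import ctrl gives the robot as it stands.
- The arm moves only by the tool apply_moves, never from a script. Its argument "targets" is a list of rows, each an object with "travel": the shift along the tool's x, y, z in mm, a list of three; "roll": the turn about the tool's z in degrees; "jaw": the finger opening in mm, from 0 to 87.6. In form: [{"travel": [tx, ty, tz], "roll": roll, "jaw": jaw}, ...]. A call has 1 to 10 rows; each row shifts and turns the commanded pose from where the row before left it, along the tool's axes as they then stand; what a row does not reach is not made up. A row lasts 1/10 s, in which the tool goes at most 50 mm and 8.59 degrees, less where a joint would pass 70% of its speed; a pose out of reach is approached as far as the arm can. A call with a gripper value outside its range is refused whole. The fingers move at their own pace and stop on an object; the grip force is fixed at half the most. Time passes only in rows, so rows that do not move let the fingers close. It gives the time, the measured TCP pose, the force, the opening and the grip force at its end, in the units of the state.
- ctrl.get_obs(): the state, without advancing time (a new reading comes with each control period).
- ctrl.snapshot(name): name is "scene" or "top" or "wrist"; returns the picture (420x560x3 uint8, red, green, blue); there is no depth.
- ctrl.calibration(name): a dict with "K" (3x3 intrinsics, pixels), "dist_coeffs" ([k1, k2, p1, p2, k3] as OpenCV has them; the pictures are not rectified), "extrinsics" (4x4, takes a point from camera to world coordinates); the wrist camera has in their place "hand_eye" (4x4, takes a point from camera to tool coordinates, whose origin is the TCP and whose axes are the flange's). Camera axes: x right, y down, z forward; pixel columns grow to the right and rows downward; lengths in m; the calibration is good to about 2 mm. A picture is of the moment at which its call begins: read the wrist's pose just before it. calibration takes no time and is no camera call.
- ctrl.close_job(): hands the job in; it is judged then, once.
The state is a dict: "clock": time; "joint_pos": joint angles; "qvel": joint speeds; "tau": joint torques, N m; "tool_pos": TCP position; "orientation": TCP orientation; "force": force on the tool from outside, world axes, zero at the start; "moment": the same for the moment, N m; "opening": finger opening in m; "gripper_force": force on a finger pad.
Only numpy, scipy, OpenCV 4.12 (cv2) and the standard library are available. Lean on these libraries where they do the work, as an engineer would, in place of code of your own. Each camera call takes 0.05 s, during which the arm holds its last target. There are 200 camera calls.

## Working session

There is one attempt and no reset: what is moved stays moved. The work goes in short steps, Python scripts to look and compute and a tool call to move; the robot and the scene stay as the last step left them, time stands still between calls to the robot, and variables do not carry over. Pictures are saved under pics/ and viewed, at most 10 in all, crops included, and the job is handed in when it is done.

Besides the shell and the picture viewer there is one more tool, called after ">>>" by a JSON object that holds its "api" and its "payload", one argument or row to a line. apply_moves: Moves the arm, as the interface text tells. Its arguments: {"type":"object","properties":{"targets":{"type":"array","items":{"type":"object","properties":{"travel":{"type":"array","items":{"type":"number"}},"roll":{"type":"number"},"jaw":{"type":"number"}}}}},"required":["targets"]}

```bash
mkdir -p pics; ls
python3 - <<'E'
from plant import ctrl
import cv2,numpy as np
print(ctrl.get_obs())
for n in ["scene","top","wrist"]:
    cv2.imwrite(f"pics/{n}0.png",ctrl.snapshot(n)[:,:,::-1])
    print(n,{k:np.round(v,4).tolist() for k,v in ctrl.calibration(n).items() if k!='x'})
E
```

```text
pics
{'clock': 0.0, 'joint_pos': array([ 8.72083550e+01,  2.05908579e+01,  6.33314900e-01, -1.88566171e-02,
       -7.01372483e+01, -1.65050453e+01]), 'qvel': array([ 0.04583567, -0.09905407,  0.04610286, -0.10732322, -0.01876444,
       -0.06393927]), 'tau': array([-4.70285122e-04, -5.82717669e+01,  2.93054473e+01,  6.99723065e+00,
        6.97717478e-03, -1.59897422e-04]), 'tool_pos': array([0.22296054, 0.63662279, 0.24762968]), 'orientation': array([ 1.79904078e+02, -9.93660656e-03, -1.93031035e+01]), 'force': array([ 0.01486483, -0.33462305,  0.57218061]), 'moment': array([ 0.01241795, -0.01898732, -0.04112086]), 'gripper_force': 0.0, 'opening': 0.08739847802671596}
scene {'K': [[422.757, 0.0, 281.4989], [0.0, 422.757, 205.8781], [0.0, 0.0, 1.0]], 'dist_coeffs': [-0.0363, 0.0, 0.0, 0.0, 0.0], 'extrinsics': [[0.0772, 0.5287, -0.8453, 1.2648], [0.997, -0.0491, 0.0604, -0.0744], [-0.0096, -0.8474, -0.5309, 0.5906], [0.0, 0.0, 0.0, 1.0]]}
top {'K': [[484.7649, 0.0, 282.8458], [0.0, 484.7649, 209.1545], [0.0, 0.0, 1.0]], 'dist_coeffs': [-0.1078, 0.0, 0.0, 0.0, 0.0], 'extrinsics': [[0.0259, -0.9888, 0.1472, 0.3339], [-0.9996, -0.0245, 0.0108, -0.0172], [-0.0071, -0.1474, -0.989, 1.1547], [0.0, 0.0, 0.0, 1.0]]}
wrist {'K': [[367.4066, 0.0, 286.0606], [0.0, 367.4066, 212.8712], [0.0, 0.0, 1.0]], 'dist_coeffs': [0.0102, 0.0, 0.0, 0.0, 0.0], 'hand_eye': [[0.0001, -0.9507, -0.3102, 0.0841], [1.0, 0.0003, -0.0004, 0.0008], [0.0005, -0.3102, 0.9507, -0.1362], [0.0, 0.0, 0.0, 1.0]]}
```

View pics/scene0.png

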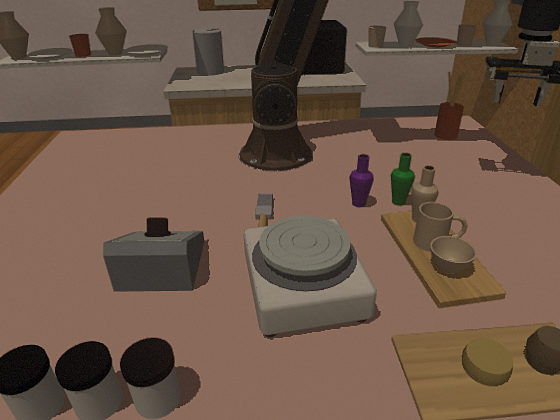

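View pics/top0.png

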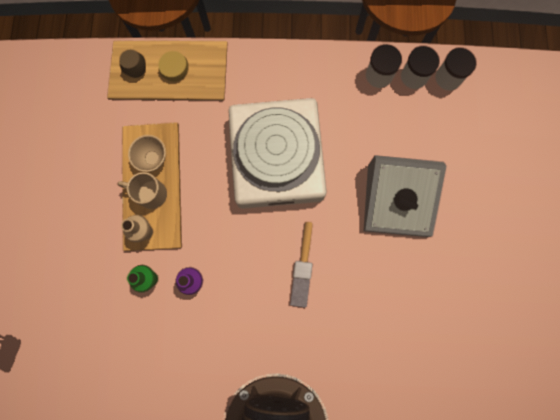

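The scene view shows a beige vase at (425,190) on the board with purple (361,183) and green (402,180) look-alikes off it. In the top view these are at (130,228), (188,281) and (142,278). The beige one fits, since it is unglazed, on the ware board and the tallest of the row. The wheel head is at top (277,146) and the knob at (405,200). Next I confirm and measure with a crop.

```bash
cat > h.py <<'E'
from plant import ctrl
import cv2,numpy as np
from scipy.spatial.transform import Rotation as R
def cam(n):
    c=ctrl.calibration(n)
    if n!="wrist": return c["K"],c["dist_coeffs"],np.array(c["extrinsics"])
    o=ctrl.get_obs();T=np.eye(4);T[:3,:3]=R.from_euler('xyz',o["orientation"],degrees=True).as_matrix();T[:3,3]=o["tool_pos"]
    return c["K"],c["dist_coeffs"],T@np.array(c["hand_eye"])
def ray(C,p):
    K,d,E=C
    u=cv2.undistortPoints(np.array([[p]],float),np.array(K),np.array(d)).ravel()
    return E[:3,3],E[:3,:3]@np.array([u[0],u[1],1])
def onz(C,p,z):
    o,d=ray(C,p);return o+d*(z-o[2])/d[2]
def proj(C,P):
    K,d,E=C;W=np.linalg.inv(E)
    return cv2.projectPoints(np.atleast_2d(P).astype(float),cv2.Rodrigues(W[:3,:3])[0],W[:3,3],np.array(K),np.array(d))[0][:,0]
def two(Ca,pa,Cb,pb):
    a,d=ray(Ca,pa);b,e=ray(Cb,pb)
    s=np.linalg.lstsq(np.c_[d,-e],b-a,rcond=None)[0]
    p,q=a+s[0]*d,b+s[1]*e
    return (p+q)/2,np.linalg.norm(p-q)
E
python3 - <<'E'
from h import *
T=cam("top");S=cam("scene")
t=cv2.imread("pics/top0.png");s=cv2.imread("pics/scene0.png")
a=cv2.resize(t[205:305,100:220],None,fx=3.3,fy=3.3,interpolation=2)
b=cv2.resize(t[150:240,360:450],None,fx=3.6,fy=3.6,interpolation=2)[:,:]
c=cv2.resize(s[150:270,380:480],(275,330),interpolation=2)
h=330
im=np.hstack([x if x.shape[0]==h else cv2.copyMakeBorder(x,0,h-x.shape[0],0,0,0) for x in (a,b)]);cv2.imwrite("pics/crop1.png",np.hstack([im[:, :],c])[:, :800] if im.shape[1]+275>800 else np.hstack([im,c]))
for n,p,z in [("vase",(129.5,227),.158),("head",(277,146),.118),("knobtop",(404,199),.105)]: print(n,onz(T,p,z))
print(two(T,(129.5,227),S,(428,169)))
# head ellipse: bright grey disc
hsv=cv2.cvtColor(t,cv2.COLOR_BGR2HSV)
print(hsv[146,277],hsv[120,300],hsv[175,300],hsv[185,300],hsv[195,300],hsv[200,404],hsv[220,390])
E
```

```text
vase [0.436513   0.31401948 0.158     ]
head [0.62894719 0.01073724 0.118     ]
knobtop [ 0.51945683 -0.27247335  0.105     ]
(array([0.43771249, 0.3179999 , 0.15037977]), np.float64(0.0028463601732725843))
[ 24  38 200] [ 22  38 207] [16 41 94] [ 19  51 208] [ 17  54 209] [13 81 44] [ 21  46 150]
```

View pics/crop1.png

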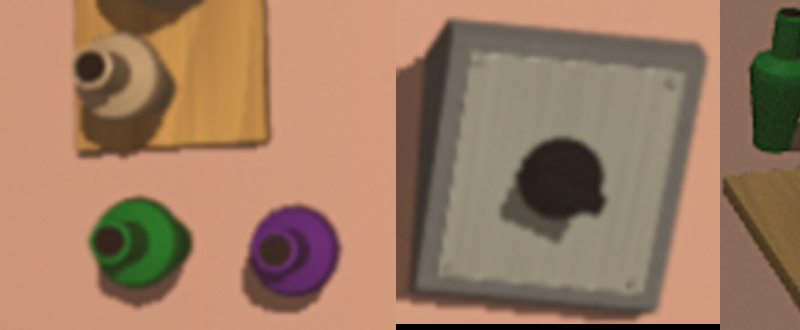

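The crop confirms the beige vase, with its mouth at top (127.3,225.3). The knob's skirt is centred near top (405.5,199.5), with the bar end poking out to the lower right.

Run:
```python
from h import *
T=cam("top")
t=cv2.imread("pics/top0.png");g=cv2.cvtColor(t,cv2.COLOR_BGR2GRAY)
m=((g[205:245,115:150]<75)&(t[205:245,115:150,2]<90)).astype(np.uint8)
n,l,st,c=cv2.connectedComponentsWithStats(m)
for i in range(1,n):
    if st[i,4]>15: print(st[i],c[i]+[115,205],onz(T,c[i]+[115,205],.155))
# wheel head: bright pixels walking inward from dark ring
hs=cv2.GaussianBlur(g,(3,3),0)
pts=[]
for a in np.radians(range(0,360,5)):
    d=np.array([np.cos(a),np.sin(a)]); v=[hs[int(round(146+r*d[1])),int(round(277+r*d[0]))] for r in np.arange(28,46,.5)]
    k=next((k for k,x in enumerate(v) if x<120),None)
    if k is not None: pts.append(np.array([277,146])+(28+.5*k)*d)
W=np.array([onz(T,p,.118)[:2] for p in pts])
for it in range(3):
    A=np.c_[2*W,np.ones(len(W))];s=np.linalg.lstsq(A,(W**2).sum(1),rcond=None)[0]
    r=np.sqrt(s[2]+s[0]**2+s[1]**2);e=np.linalg.norm(W-s[:2],axis=1)-r;print(len(W),s[:2],r,e.std());W=W[abs(e)<2*e.std()]
```

```text
[25  0 10  4 27] [145.77777778 206.14814815] [0.48196501 0.28305525 0.155     ]
[ 8 16  8  9 56] [126.71428571 224.875     ] [0.44114585 0.32134152 0.155     ]
[14 24  8  5 19] [132.78947368 231.26315789] [0.42803341 0.30731468 0.155     ]
[21 27 14 13 56] [143.875      239.44642857] [0.41154344 0.28244906 0.155     ]
47 [0.63408514 0.01202491] 0.08764066675747445 0.0008455258781621527
46 [0.63402558 0.01209901] 0.08757079441388006 0.0008115203711388687
45 [0.63399775 0.01216899] 0.08751537347482535 0.0007785866182486703
```

>>> {"api": "apply_moves", "payload": {
  "targets": [
    {"travel":[30,40,-10]},
    {"travel":[40,45,-10]},
    {"travel":[40,45,-10]},
    {"travel":[40,45,-10]},
    {"travel":[40,45,-5]},
    {"travel":[20,30,0]},
    {"travel":[0,0,0]},
    {"travel":[0,0,0]}
  ]
}}

```text
validation failed for argument at $.ta...
```

>>> {"api": "apply_moves", "payload": {
  "targets": [
    {"travel":[40,29,-10],"roll":0,"jaw":87},
    {"travel":[40,29,-10],"roll":0,"jaw":87},
    {"travel":[40,29,-10],"roll":0,"jaw":87},
    {"travel":[40,29,-10],"roll":0,"jaw":87},
    {"travel":[40,29,0],"roll":0,"jaw":87},
    {"travel":[40,29,0],"roll":0,"jaw":87},
    {"travel":[40,29,0],"roll":0,"jaw":87},
    {"travel":[30,23,0],"roll":0,"jaw":87},
    {"travel":[0,0,0],"roll":0,"jaw":87},
    {"travel":[0,0,0],"roll":0,"jaw":87}
  ]
}}

```text
clock: 1.15
tool_pos: [0.4405, 0.3218, 0.2882]
orientation: [180.0, 0.0, -19.4]
force: [-0.3, 0.1, 0.4]
opening: 0.0872
gripper_force: 0.0
```

Run:
```python
from h import *
o=ctrl.get_obs();print(o["clock"],o["tool_pos"],o["orientation"])
C=cam("wrist");im=ctrl.snapshot("wrist")[:,:,::-1].copy()
cv2.imwrite("pics/w1raw.png",im)
p=proj(C,[.441,.3213,.158])[0];print(p)
cv2.drawMarker(im,tuple(int(v) for v in p),(0,0,255),0,12);cv2.imwrite("pics/w1.png",im)
```

```text
1.15 [0.44045827 0.32175997 0.28818912] [ 1.79999400e+02  7.09699873e-03 -1.94228693e+01]
[285.51393723 208.47043644]
```

View pics/w1.png

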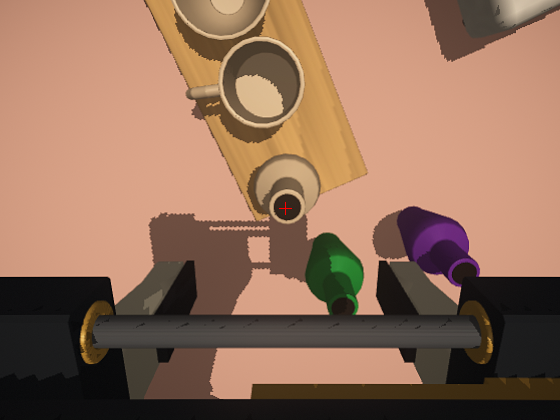

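The wrist view shows the beige mouth at about (287,207), within 1 mm of the estimate. The green (341,305) and purple (465,272) vases are clear of the fingers. I descend and grip the neck.

>>> {"api": "apply_moves", "payload": {
  "targets": [
    {"travel":[0,1,40],"roll":0,"jaw":87},
    {"travel":[0,0,40],"roll":0,"jaw":87},
    {"travel":[0,0,40],"roll":0,"jaw":70},
    {"travel":[0,0,20],"roll":0,"jaw":60},
    {"travel":[0,0,5],"roll":0,"jaw":45},
    {"travel":[0,0,0],"roll":0,"jaw":36},
    {"travel":[0,0,0],"roll":0,"jaw":30},
    {"travel":[0,0,0],"roll":0,"jaw":20},
    {"travel":[0,0,0],"roll":0,"jaw":20},
    {"travel":[0,0,0],"roll":0,"jaw":20}
  ]
}}

```text
clock: 2.2
tool_pos: [0.44, 0.3219, 0.144]
orientation: [-179.9, -0.0, -19.3]
force: [-0.1, -1.2, 1.1]
opening: 0.0285
gripper_force: 0.4
```

>>> {"api": "apply_moves", "payload": {
  "targets": [
    {"travel":[0,0,0],"roll":0,"jaw":10},
    {"travel":[0,0,0],"roll":0,"jaw":10},
    {"travel":[0,0,0],"roll":0,"jaw":10},
    {"travel":[0,0,-5],"roll":0,"jaw":10},
    {"travel":[0,0,-10],"roll":0,"jaw":10},
    {"travel":[0,0,-20],"roll":0,"jaw":10},
    {"travel":[0,0,-30],"roll":0,"jaw":10},
    {"travel":[0,0,-40],"roll":0,"jaw":10},
    {"travel":[0,0,-30],"roll":0,"jaw":10},
    {"travel":[0,0,-15],"roll":0,"jaw":10}
  ]
}}

```text
clock: 3.2
tool_pos: [0.4403, 0.3222, 0.2969]
orientation: [-179.8, -0.1, -19.3]
force: [0.4, 0.3, -2.4]
opening: 0.0275
gripper_force: 30.0
```

>>> {"api": "apply_moves", "payload": {
  "targets": [
    {"travel":[10,8,0],"roll":0,"jaw":10},
    {"travel":[20,16,0],"roll":0,"jaw":10},
    {"travel":[30,24,0],"roll":0,"jaw":10},
    {"travel":[30,24,0],"roll":0,"jaw":10},
    {"travel":[30,24,0],"roll":0,"jaw":10},
    {"travel":[30,24,0],"roll":0,"jaw":10},
    {"travel":[30,24,0],"roll":0,"jaw":10},
    {"travel":[30,24,0],"roll":0,"jaw":10},
    {"travel":[30,24,0],"roll":0,"jaw":10},
    {"travel":[20,16,0],"roll":0,"jaw":10}
  ]
}}

```text
clock: 4.2
tool_pos: [0.6166, 0.0365, 0.2918]
orientation: [179.9, 0.1, -19.4]
force: [-0.3, 0.6, -3.7]
opening: 0.0275
gripper_force: 30.0
```

>>> {"api": "apply_moves", "payload": {
  "targets": [
    {"travel":[15,12,0],"roll":0,"jaw":10},
    {"travel":[10,9,0],"roll":0,"jaw":10},
    {"travel":[0,0,0],"roll":0,"jaw":10},
    {"travel":[0,0,0],"roll":0,"jaw":10},
    {"travel":[0,0,0],"roll":0,"jaw":10}
  ]
}}

```text
clock: 4.7
tool_pos: [0.6326, 0.0119, 0.2931]
orientation: [-180.0, 0.0, -19.3]
force: [0.0, 0.5, -2.6]
opening: 0.0277
gripper_force: 30.0
```

Run:
```python
from h import *
o=ctrl.get_obs();print(o["tool_pos"],o["orientation"],o["force"])
C=cam("wrist");im=ctrl.snapshot("wrist")[:,:,::-1].copy()
s=ctrl.snapshot("scene")[:,:,::-1].copy();S=cam("scene")
g=np.radians(np.arange(0,360,10))
for K,i in((C,im),(S,s)):
    for r in(.085,):
        cv2.polylines(i,[proj(K,np.c_[.634+r*np.cos(g),.0122+r*np.sin(g),0*g+.118]).astype(np.int32)],1,(0,0,255),1)
    for q in proj(K,[.634,.0122,.118])[:1]: cv2.drawMarker(i,tuple(int(v) for v in q),(255,0,0),0,10)
a=cv2.resize(s[120:330,220:400],(343,400),interpolation=2)
cv2.imwrite("pics/w2.png",np.hstack([cv2.resize(im,(450,337)),cv2.resize(a,(289,337))]))
```

```text
[0.63260769 0.01192111 0.29312998] [-1.79994391e+02  2.10744660e-02 -1.92610373e+01] [ 0.02462999  0.52540264 -2.58059686]
```

View pics/w2.png

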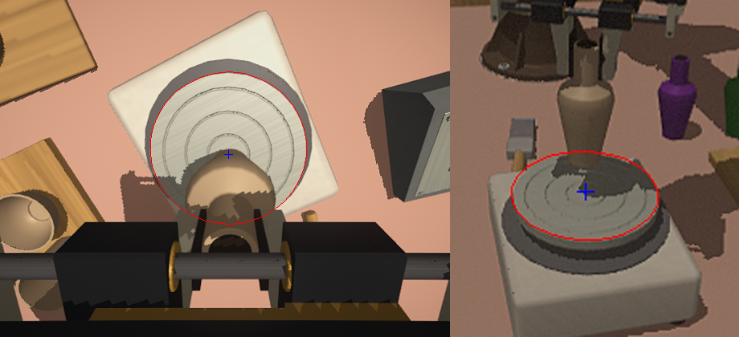

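The projected head circle lies on the head's edge in both views, and the vase is upright above the centre. I lower it.

>>> {"api": "apply_moves", "payload": {
  "targets": [
    {"travel":[1,-1,15],"roll":0,"jaw":10},
    {"travel":[0,0,15],"roll":0,"jaw":10},
    {"travel":[0,0,10],"roll":0,"jaw":10},
    {"travel":[0,0,5],"roll":0,"jaw":10},
    {"travel":[0,0,0],"roll":0,"jaw":10},
    {"travel":[0,0,0],"roll":0,"jaw":10},
    {"travel":[0,0,0],"roll":0,"jaw":10}
  ]
}}

```text
clock: 5.5
tool_pos: [0.6347, 0.0121, 0.2491]
orientation: [-180.0, -0.1, -19.3]
force: [0.6, -0.1, -3.2]
opening: 0.0273
gripper_force: 30.0
```

>>> {"api": "apply_moves", "payload": {
  "targets": [
    {"travel":[0,0,1],"roll":0,"jaw":10},
    {"travel":[0,0,1],"roll":0,"jaw":10},
    {"travel":[0,0,0],"roll":0,"jaw":10},
    {"travel":[0,0,0],"roll":0,"jaw":10}
  ]
}}

```text
clock: 5.9
tool_pos: [0.6343, 0.0119, 0.2463]
orientation: [180.0, 0.0, -19.3]
force: [-0.3, -0.6, -3.4]
opening: 0.0276
gripper_force: 30.0
```

>>> {"api": "apply_moves", "payload": {
  "targets": [
    {"travel":[0,0,1],"roll":0,"jaw":10},
    {"travel":[0,0,0],"roll":0,"jaw":10},
    {"travel":[0,0,0],"roll":0,"jaw":10}
  ]
}}

```text
clock: 6.2
tool_pos: [0.6343, 0.012, 0.2452]
orientation: [180.0, 0.0, -19.3]
force: [-1.1, 0.5, -3.2]
opening: 0.0275
gripper_force: 30.0
```

>>> {"api": "apply_moves", "payload": {
  "targets": [
    {"travel":[0,0,1],"roll":0,"jaw":10},
    {"travel":[0,0,0],"roll":0,"jaw":10},
    {"travel":[0,0,0],"roll":0,"jaw":10}
  ]
}}

```text
clock: 6.5
tool_pos: [0.6343, 0.012, 0.2442]
orientation: [180.0, 0.0, -19.3]
force: [0.2, -0.5, -2.9]
opening: 0.0278
gripper_force: 30.0
```

>>> {"api": "apply_moves", "payload": {
  "targets": [
    {"travel":[0,0,0.7],"roll":0,"jaw":10},
    {"travel":[0,0,0],"roll":0,"jaw":10},
    {"travel":[0,0,0],"roll":0,"jaw":10}
  ]
}}

```text
clock: 6.8
tool_pos: [0.6345, 0.0119, 0.244]
orientation: [-180.0, -0.0, -19.3]
force: [-0.6, 0.0, -0.3]
opening: 0.0276
gripper_force: 30.0
```

>>> {"api": "apply_moves", "payload": {
  "targets": [
    {"travel":[0,0,0.7],"roll":0,"jaw":10},
    {"travel":[0,0,0],"roll":0,"jaw":10},
    {"travel":[0,0,0],"roll":0,"jaw":10}
  ]
}}

```text
clock: 7.1
tool_pos: [0.6347, 0.0118, 0.244]
orientation: [-180.0, -0.1, -19.3]
force: [-2.2, -0.1, 4.9]
opening: 0.0276
gripper_force: 30.0
```

Contact felt, so I release gently and rise.

>>> {"api": "apply_moves", "payload": {
  "targets": [
    {"travel":[0,0,-0.5],"roll":0,"jaw":27},
    {"travel":[0,0,0],"roll":0,"jaw":28},
    {"travel":[0,0,0],"roll":0,"jaw":30},
    {"travel":[0,0,0],"roll":0,"jaw":34},
    {"travel":[0,0,0],"roll":0,"jaw":40},
    {"travel":[0,0,0],"roll":0,"jaw":55},
    {"travel":[0,0,0],"roll":0,"jaw":70},
    {"travel":[0,0,0],"roll":0,"jaw":80},
    {"travel":[0,0,-10],"roll":0,"jaw":80},
    {"travel":[0,0,-25],"roll":0,"jaw":80}
  ]
}}

```text
clock: 8.1
tool_pos: [0.6332, 0.0119, 0.277]
orientation: [179.9, 0.2, -19.3]
force: [-0.1, 0.9, 1.3]
opening: 0.0742
gripper_force: 0.0
```

Run:
```python
from h import *
o=ctrl.get_obs();print(o["tool_pos"],o["force"],o["joint_pos"])
T=cam("top");t=ctrl.snapshot("top")
```

```text
[0.63324475 0.01185525 0.27698567] [-0.10773122  0.8532147   1.33063825] [ 1.86797570e+01  1.58837864e+01 -2.25013566e+00 -3.65531847e-02
 -7.21076596e+01  5.20245368e+01]
```

>>> {"api": "apply_moves", "payload": {
  "targets": [
    {"travel":[0,0,-35],"roll":0,"jaw":80},
    {"travel":[0,0,-25],"roll":0,"jaw":80},
    {"travel":[-4,40,0],"roll":0,"jaw":80},
    {"travel":[-4,45,0],"roll":0,"jaw":80},
    {"travel":[-4,45,0],"roll":0,"jaw":80},
    {"travel":[-4,45,0],"roll":0,"jaw":80},
    {"travel":[-4,45,0],"roll":0,"jaw":80},
    {"travel":[-4,45,10],"roll":0,"jaw":80},
    {"travel":[-4,40,20],"roll":0,"jaw":80},
    {"travel":[0,0,0],"roll":0,"jaw":80}
  ]
}}

```text
clock: 9.15
tool_pos: [0.5041, -0.2695, 0.3068]
orientation: [180.0, 0.2, -19.5]
force: [0.4, 0.3, 1.1]
opening: 0.0801
gripper_force: 0.0
```

Run:
```python
from h import *
o=ctrl.get_obs();print(o["tool_pos"],o["orientation"],o["qvel"].max())
np.save("C3.npy",cam("wrist")[2])
im=ctrl.snapshot("wrist")[:,:,::-1].copy();cv2.imwrite("pics/w3raw.png",im)
t=ctrl.snapshot("top")[:,:,::-1].copy();cv2.imwrite("pics/top3.png",t);cv2.imwrite("pics/scene3.png",ctrl.snapshot("scene")[:,:,::-1])
s=cv2.imread("pics/scene3.png")[130:290,80:380]
cv2.imwrite("pics/w3.png",np.vstack([im,])[:, :])
cv2.imwrite("pics/w3.png",np.hstack([cv2.resize(im[:330],(560,330)),cv2.resize(s[:,140:],(240,240))[:,:].repeat(1,0) if 0 else cv2.copyMakeBorder(cv2.resize(s[:,140:],(240,240)),0,90,0,0,0)]))
```

```text
[ 0.50411966 -0.26954237  0.30683533] [ 1.79987118e+02  1.65756080e-01 -1.95346372e+01] 3.419635078161065
```

View pics/w3.png

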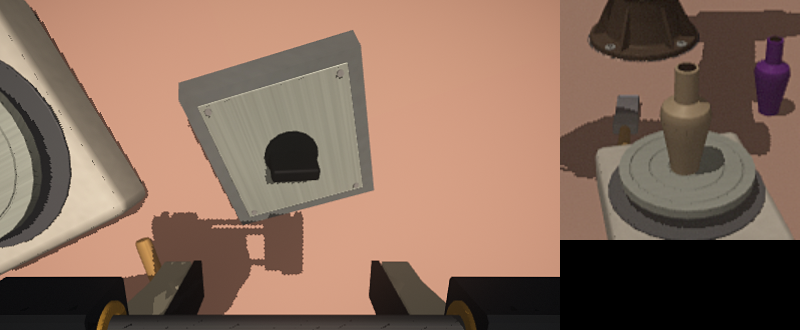

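The vase stands centred on the head. In the wrist view the knob's skirt is around (292,157) and the bar runs nearly horizontally from about (270,175) to (319,175). The panel corners are at (198,107), (347,63), (360,187) and (243,217).

```bash
cat >> h.py <<'E'
def panel(C,corn,sk):
    TL,TR,BR,BL=corn
    d=(onz(C,TL,.10)-onz(C,TR,.10))+(onz(C,BL,.045)-onz(C,BR,.045))
    yaw=np.degrees(np.arctan2(-d[0],d[1]))  # d is console +y
    Rp=R.from_euler('z',yaw,degrees=True)*R.from_euler('y',-29,degrees=True) # z out of panel, x up-slope
    M=Rp.as_matrix(); s=onz(C,sk,.071+.009*np.cos(np.radians(29)))
    return yaw,M,s-.009*M[:,2]
E
python3 - <<'E'
from h import *
c=ctrl.calibration("wrist");C=(c["K"],c["dist_coeffs"],np.load("C3.npy"))
im=cv2.imread("pics/w3raw.png");g=cv2.cvtColor(im,cv2.COLOR_BGR2GRAY)
m=(g[120:195,250:335]<45).astype(np.uint8)
ys,xs=np.nonzero(m);print(xs.min()+250,xs.max()+250,ys.min()+120,ys.max()+120)
yaw,M,P=panel(C,[(198,107),(347,63),(360,187),(243,217)],(292,157.5));print(yaw,M[:,2],P)
for z in[.1]:
  print(np.linalg.norm(onz(C,(198,107),.1)-onz(C,(347,63),.1)),np.linalg.norm(onz(C,(243,217),.045)-onz(C,(360,187),.045)))
T=cam("top");print("top",onz(T,(405.5,199.5),.0789)-.009*M[:,2], onz(T,(372,158),.112),onz(T,(444,163),.112))
big=cv2.resize(im[110:200,240:345],None,fx=6,fy=6,interpolation=2)
a=np.radians(np.arange(0,360,10))
q=[P+M@np.array([.027*np.cos(t),.027*np.sin(t),.009]) for t in a]
cv2.polylines(big,[((proj(C,q)-[240,110]+.5)*6).astype(np.int32)],1,(0,0,255),1)
big=np.clip(big.astype(float)*1.8,0,255).astype(np.uint8)
cv2.imwrite("pics/k3.png",big)
E
```

```text
265 319 132 181
-4.258790092213389 [-0.48347097  0.03600268  0.87461971] [ 0.52745987 -0.28357576  0.071     ]
0.13655895730604292 0.13625406289244213
top [ 0.52736142 -0.28256524  0.07102842] [ 0.60868641 -0.20044869  0.112     ] [ 0.6021011  -0.36245406  0.112     ]
```

View pics/k3.png

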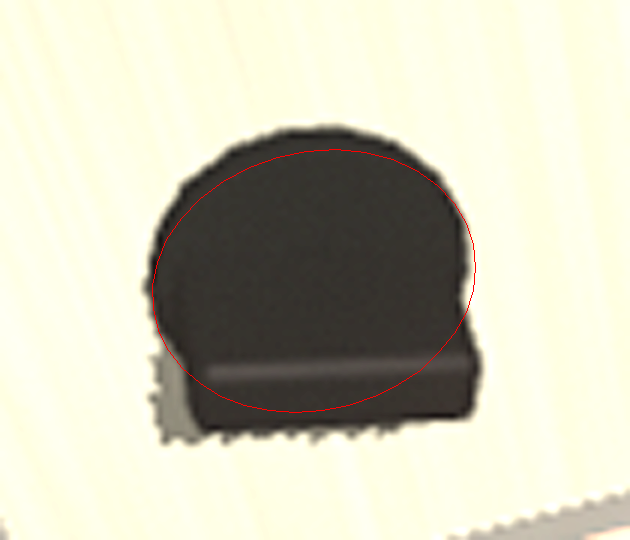

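The skirt's true centre is about (291,154.3). The bar's top face spans crop (205,370)-(465,358)-(470,415)-(205,430), nearly parallel to image x.

```bash
cat >> h.py <<'E'
def onpl(C,p,P,M,h):
    o,d=ray(C,p);q=P+h*M[:,2];return o+d*((q-o)@M[:,2])/(d@M[:,2])
def barinfo(C,corners,P,M):
    q=[M.T@(onpl(C,c,P,M,.039)-P)*1000 for c in corners] # a,b one long edge; c,d other (b-c adjacent)
    q=np.array(q);d=(q[1]-q[0])+(q[2]-q[3])
    return q.mean(0),np.linalg.norm(d)/2,np.degrees(np.arctan2(d[1],d[0]))%180,M[:,:2]@(d[:2]/np.linalg.norm(d[:2]))
E
python3 - <<'E'
from h import *
c=ctrl.calibration("wrist");C=(c["K"],c["dist_coeffs"],np.load("C3.npy"))
yaw,M,P=panel(C,[(198,107),(347,63),(360,187),(243,217)],(291,154.3));print(yaw,P)
cr=[(x/6+239.5,y/6+109.5) for x,y in[(205,370),(465,358),(470,415),(205,430)]]
r=barinfo(C,cr,P,M);print(r, "horiz dir",np.degrees(np.arctan2(r[3][1],r[3][0])))
ax=P+.03*M[:,2];print("axis at 30mm",ax, P+.039*M[:,2])
np.savez("kn.npz",P=P,M=M)
E
```

```text
-4.258790092213389 [ 0.53079174 -0.28368923  0.071     ]
(array([-1.59787052,  0.04530793, 39.        ]), np.float64(41.54343260815951), np.float64(74.14174903671633), array([-0.30977238, -0.94153629, -0.13247828])) horiz dir -108.21158645097489
axis at 30mm [ 0.51628761 -0.28260915  0.09723859] [ 0.51193637 -0.28228513  0.10511017]
```

>>> {"api": "apply_moves", "payload": {
  "targets": [
    {"travel":[14.6,8.6,0],"roll":0,"jaw":44},
    {"travel":[0,0,10],"roll":8.5,"jaw":44},
    {"travel":[0,0,10],"roll":8.5,"jaw":44},
    {"travel":[0,0,10],"roll":8.5,"jaw":44},
    {"travel":[0,0,10],"roll":8.5,"jaw":44},
    {"travel":[0,0,10],"roll":8.5,"jaw":44},
    {"travel":[0,0,10],"roll":8.5,"jaw":44},
    {"travel":[0,0,10],"roll":8.5,"jaw":44},
    {"travel":[0,0,0],"roll":8.5,"jaw":44},
    {"travel":[0,0,0],"roll":8.5,"jaw":44}
  ]
}}

```text
clock: 10.3
tool_pos: [0.5193, -0.2784, 0.239]
orientation: [-179.9, -0.0, -96.0]
force: [0.3, 0.5, -0.2]
opening: 0.0437
gripper_force: 0.0
```

>>> {"api": "apply_moves", "payload": {
  "targets": [
    {"travel":[0,0,0],"roll":8.5,"jaw":44},
    {"travel":[0,0,0],"roll":3.7,"jaw":44},
    {"travel":[0,0,0],"roll":0,"jaw":44},
    {"travel":[0,0,0],"roll":0,"jaw":44},
    {"travel":[0,0,0],"roll":0,"jaw":44}
  ]
}}

```text
clock: 10.8
tool_pos: [0.5186, -0.2791, 0.2387]
orientation: [-180.0, 0.0, -107.8]
force: [0.2, -0.3, 0.7]
opening: 0.044
gripper_force: 0.0
```

>>> {"api": "apply_moves", "payload": {
  "targets": [
    {"travel":[4.3,2.4,0],"roll":0,"jaw":44},
    {"travel":[0,0,30],"roll":0,"jaw":44},
    {"travel":[0,0,30],"roll":0,"jaw":44},
    {"travel":[0,0,25],"roll":0,"jaw":44},
    {"travel":[0,0,15],"roll":0,"jaw":44},
    {"travel":[0,0,10],"roll":0,"jaw":44},
    {"travel":[0,0,5],"roll":0,"jaw":44},
    {"travel":[0,0,3],"roll":0,"jaw":44},
    {"travel":[0,0,3],"roll":0,"jaw":44},
    {"travel":[0,0,0],"roll":0,"jaw":44}
  ]
}}

```text
clock: 11.8
tool_pos: [0.5146, -0.283, 0.1176]
orientation: [-180.0, 0.0, -108.0]
force: [0.4, 0.4, 0.8]
opening: 0.0442
gripper_force: 0.0
```

Run:
```python
from h import *
o=ctrl.get_obs();print(o["clock"],o["tool_pos"],o["orientation"],o["force"],o["moment"],o["joint_pos"])
s=ctrl.snapshot("scene")[:,:,::-1];w=ctrl.snapshot("wrist")[:,:,::-1]
cv2.imwrite("pics/g4.png",np.hstack([cv2.resize(s[180:300,90:220],(390,360),interpolation=2),cv2.resize(w,(400,300))[:, :] if 0 else cv2.copyMakeBorder(cv2.resize(w,(400,300)),0,60,0,0,0)]))
```

```text
11.8 [ 0.51460392 -0.28298433  0.11761893] [-1.79966897e+02  4.36565278e-03 -1.07992363e+02] [0.36881855 0.35531207 0.84325582] [ 0.12620733 -0.0836302  -0.0704868 ] [-9.74446113e+00  1.90411145e+01 -2.02891531e+01  5.54088648e-04
 -5.06363452e+01 -8.24825477e+00]
```

View pics/g4.png

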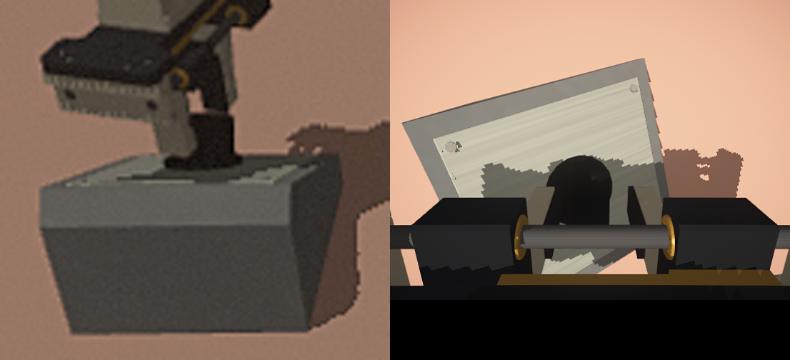

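The fingers straddle the bar with no contact force. I close on it.

>>> {"api": "apply_moves", "payload": {
  "targets": [
    {"travel":[0,0,2],"roll":0,"jaw":30},
    {"travel":[0,0,0],"roll":0,"jaw":24},
    {"travel":[0,0,0],"roll":0,"jaw":18},
    {"travel":[0,0,0],"roll":0,"jaw":12},
    {"travel":[0,0,0],"roll":0,"jaw":5},
    {"travel":[0,0,0],"roll":0,"jaw":5}
  ]
}}

```text
clock: 12.5
tool_pos: [0.5143, -0.2829, 0.1154]
orientation: [180.0, 0.0, -108.0]
force: [-0.9, 0.4, 0.9]
opening: 0.018
gripper_force: 27.2
```

```bash
cat > st.py <<'E'
from plant import ctrl
import numpy as np
o=ctrl.get_obs();print(o["clock"],np.round(o["tool_pos"],4),np.round(o["orientation"],1),np.round(o["force"],1),np.round(o["moment"],2),round(o["opening"]*1000,1),o["gripper_force"])
E
python3 st.py
```

```text
12.5 [ 0.5143 -0.2829  0.1154] [ 180.    0. -108.] [-0.9  0.4  0.9] [ 0.27  0.25 -0.16] 18.0 27.223593215458095
```

Gripped. Next I turn anticlockwise (yaw rising, so negative roll).

>>> {"api": "apply_moves", "payload": {
  "targets": [
    {"travel":[0,0,0],"roll":-5,"jaw":5},
    {"travel":[0,0,0],"roll":-5,"jaw":5},
    {"travel":[0,0,0],"roll":-5,"jaw":5},
    {"travel":[0,0,0],"roll":-5,"jaw":5},
    {"travel":[0,0,0],"roll":-5,"jaw":5},
    {"travel":[0,0,0],"roll":-5,"jaw":5},
    {"travel":[0,0,0],"roll":0,"jaw":5},
    {"travel":[0,0,0],"roll":0,"jaw":5}
  ]
}}

```text
clock: 13.3
tool_pos: [0.5145, -0.2831, 0.1162]
orientation: [-180.0, -0.0, -78.0]
force: [-2.9, 1.3, 6.7]
opening: 0.0174
gripper_force: 30.3
```

```bash
python3 st.py
```

```text
13.3 [ 0.5145 -0.2831  0.1162] [-180.   -0.  -78.] [-2.9  1.3  6.7] [ 0.54  0.86 -0.13] 17.4 30.29716289631324
```

>>> {"api": "apply_moves", "payload": {
  "targets": [
    {"travel":[0,0,0],"roll":-5,"jaw":5},
    {"travel":[0,0,0],"roll":-5,"jaw":5},
    {"travel":[0,0,0],"roll":-5,"jaw":5},
    {"travel":[0,0,0],"roll":0,"jaw":5},
    {"travel":[0,0,0],"roll":0,"jaw":5}
  ]
}}

```text
clock: 13.8
tool_pos: [0.5146, -0.2831, 0.1167]
orientation: [-180.0, -0.1, -63.0]
force: [-3.6, 2.9, 10.6]
opening: 0.0168
gripper_force: 30.1
```

```bash
python3 st.py
```

```text
13.8 [ 0.5146 -0.2831  0.1167] [-1.8e+02 -1.0e-01 -6.3e+01] [-3.6  2.9 10.6] [ 0.97  1.16 -0.08] 16.8 30.089020137966145
```

>>> {"api": "apply_moves", "payload": {
  "targets": [
    {"travel":[0,0,-1],"roll":-4,"jaw":5},
    {"travel":[0,0,0],"roll":-4,"jaw":5},
    {"travel":[0,0,0],"roll":0,"jaw":5},
    {"travel":[0,0,0],"roll":0,"jaw":5}
  ]
}}

```text
clock: 14.2
tool_pos: [0.5144, -0.2829, 0.1171]
orientation: [-180.0, -0.0, -55.0]
force: [-2.8, 2.1, 6.1]
opening: 0.0163
gripper_force: 29.7
```

```bash
python3 st.py
```

```text
14.2 [ 0.5144 -0.2829  0.1171] [-180.   -0.  -55.] [-2.8  2.1  6.1] [ 0.96  0.91 -0.06] 16.3 29.71048717852682
```

>>> {"api": "apply_moves", "payload": {
  "targets": [
    {"travel":[0,0,0],"roll":-4,"jaw":5},
    {"travel":[0,0,0],"roll":-4,"jaw":5},
    {"travel":[0,0,0],"roll":0,"jaw":5},
    {"travel":[0,0,0],"roll":0,"jaw":5}
  ]
}}

```text
clock: 14.6
tool_pos: [0.5145, -0.2828, 0.1173]
orientation: [-180.0, -0.0, -47.0]
force: [-3.9, 2.6, 8.7]
opening: 0.016
gripper_force: 30.0
```

```bash
python3 st.py
```

```text
14.6 [ 0.5145 -0.2828  0.1173] [-180.   -0.  -47.] [-3.9  2.6  8.7] [1.24 0.99 0.14] 16.0 30.037998945917934
```

>>> {"api": "apply_moves", "payload": {
  "targets": [
    {"travel":[0,0,0],"roll":-4,"jaw":5},
    {"travel":[0,0,0],"roll":-4,"jaw":5},
    {"travel":[0,0,0],"roll":0,"jaw":5},
    {"travel":[0,0,0],"roll":0,"jaw":5}
  ]
}}

```text
clock: 15.0
tool_pos: [0.5145, -0.2828, 0.1175]
orientation: [-180.0, -0.0, -39.0]
force: [-4.3, 3.7, 9.2]
opening: 0.0157
gripper_force: 29.5
```

```bash
python3 st.py
```

```text
15.0 [ 0.5145 -0.2828  0.1175] [-180.   -0.  -39.] [-4.3  3.7  9.2] [ 1.4   1.11 -0.06] 15.7 29.544195194830536
```

>>> {"api": "apply_moves", "payload": {
  "targets": [
    {"travel":[0,0,-0.5],"roll":-4,"jaw":5},
    {"travel":[0,0,0],"roll":-2,"jaw":5},
    {"travel":[0,0,0],"roll":0,"jaw":5},
    {"travel":[0,0,0],"roll":0,"jaw":5}
  ]
}}

```text
clock: 15.4
tool_pos: [0.5142, -0.2828, 0.1177]
orientation: [-180.0, -0.0, -33.0]
force: [-3.6, 2.9, 8.2]
opening: 0.0155
gripper_force: 29.9
```

```bash
python3 st.py
```

```text
15.4 [ 0.5142 -0.2828  0.1177] [-180.   -0.  -33.] [-3.6  2.9  8.2] [ 1.12  1.11 -0.47] 15.5 29.947531297802925
```

>>> {"api": "apply_moves", "payload": {
  "targets": [
    {"travel":[0,0,0],"roll":-4,"jaw":5},
    {"travel":[0,0,0],"roll":-2,"jaw":5},
    {"travel":[0,0,0],"roll":0,"jaw":5},
    {"travel":[0,0,0],"roll":0,"jaw":5}
  ]
}}

```text
clock: 15.8
tool_pos: [0.5137, -0.2828, 0.1178]
orientation: [-180.0, 0.0, -27.1]
force: [-5.6, 3.7, 11.0]
opening: 0.0161
gripper_force: 32.7
```

```bash
python3 st.py
```

```text
15.8 [ 0.5137 -0.2828  0.1178] [-180.     0.   -27.1] [-5.6  3.7 11. ] [ 1.31  1.81 -0.78] 16.1 32.67053833580576
```

>>> {"api": "apply_moves", "payload": {
  "targets": [
    {"travel":[0,0,0],"roll":-4,"jaw":5},
    {"travel":[0,0,0],"roll":-2,"jaw":5},
    {"travel":[0,0,0],"roll":0,"jaw":5},
    {"travel":[0,0,0],"roll":0,"jaw":5}
  ]
}}

```text
clock: 16.2
tool_pos: [0.5137, -0.2829, 0.1177]
orientation: [-180.0, 0.0, -21.1]
force: [-5.7, 2.6, 9.1]
opening: 0.0172
gripper_force: 36.7
```

```bash
python3 st.py
```

```text
16.2 [ 0.5137 -0.2829  0.1177] [-180.     0.   -21.1] [-5.7  2.6  9.1] [ 0.92  1.63 -1.02] 17.2 36.6892688954249
```

The stop was felt: Mz climbed from -0.06 to -1.02 N m and the pads began to twist past yaw of about -38, which puts the bar at about 149 degrees in the panel frame. That is three clicks from the start at 74, as expected. Next I turn clockwise to 26 degrees (yaw about -155).

>>> {"api": "apply_moves", "payload": {
  "targets": [
    {"travel":[0,0,0],"roll":6,"jaw":5},
    {"travel":[0,0,0],"roll":6,"jaw":5},
    {"travel":[0,0,0],"roll":6,"jaw":5},
    {"travel":[0,0,0],"roll":6,"jaw":5},
    {"travel":[0,0,0],"roll":6,"jaw":5},
    {"travel":[0,0,0],"roll":6,"jaw":5},
    {"travel":[0,0,0],"roll":6,"jaw":5},
    {"travel":[0,0,0],"roll":6,"jaw":5},
    {"travel":[0,0,0],"roll":6,"jaw":5},
    {"travel":[0,0,0],"roll":0,"jaw":5}
  ]
}}

```text
clock: 17.2
tool_pos: [0.514, -0.2821, 0.1175]
orientation: [180.0, 0.1, -75.2]
force: [-5.3, 6.1, 9.3]
opening: 0.0171
gripper_force: 32.3
```

```bash
python3 st.py
```

```text
17.2 [ 0.514  -0.2821  0.1175] [ 1.80e+02  1.00e-01 -7.52e+01] [-5.3  6.1  9.3] [2.77 1.28 0.08] 17.1 32.319124401547015
```

>>> {"api": "apply_moves", "payload": {
  "targets": [
    {"travel":[0,0,0],"roll":6,"jaw":5},
    {"travel":[0,0,0],"roll":6,"jaw":5},
    {"travel":[0,0,0],"roll":6,"jaw":5},
    {"travel":[0,0,0],"roll":6,"jaw":5},
    {"travel":[0,0,0],"roll":6,"jaw":5},
    {"travel":[0,0,0],"roll":6,"jaw":5},
    {"travel":[0,0,0],"roll":6,"jaw":5},
    {"travel":[0,0,0],"roll":0,"jaw":5},
    {"travel":[0,0,0],"roll":0,"jaw":5}
  ]
}}

```text
clock: 18.1
tool_pos: [0.5133, -0.2829, 0.118]
orientation: [179.9, -0.0, -117.0]
force: [-7.9, 2.9, 12.3]
opening: 0.0165
gripper_force: 30.6
```

```bash
python3 st.py
```

```text
18.1 [ 0.5133 -0.2829  0.118 ] [ 179.9   -0.  -117. ] [-7.9  2.9 12.3] [1.39 2.38 0.15] 16.5 30.566137719433755
```

>>> {"api": "apply_moves", "payload": {
  "targets": [
    {"travel":[0,0,-0.5],"roll":6,"jaw":5},
    {"travel":[0,0,0],"roll":6,"jaw":5},
    {"travel":[0,0,0],"roll":6,"jaw":5},
    {"travel":[0,0,0],"roll":6,"jaw":5},
    {"travel":[0,0,0],"roll":6,"jaw":5},
    {"travel":[0,0,0],"roll":6,"jaw":5},
    {"travel":[0,0,0],"roll":2,"jaw":5},
    {"travel":[0,0,0],"roll":0,"jaw":5},
    {"travel":[0,0,0],"roll":0,"jaw":5}
  ]
}}

```text
clock: 19.0
tool_pos: [0.5123, -0.2826, 0.1181]
orientation: [179.9, -0.2, -155.0]
force: [-9.4, 5.1, 13.1]
opening: 0.0145
gripper_force: 29.9
```

```bash
python3 st.py
```

```text
19.0 [ 0.5123 -0.2826  0.1181] [ 179.9   -0.2 -155. ] [-9.4  5.1 13.1] [ 1.86  3.18 -0.15] 14.5 29.887624781113118
```

>>> {"api": "apply_moves", "payload": {
  "targets": [
    {"travel":[0,0,0],"roll":0,"jaw":16},
    {"travel":[0,0,0],"roll":0,"jaw":24},
    {"travel":[0,0,0],"roll":0,"jaw":40},
    {"travel":[0,0,0],"roll":0,"jaw":44},
    {"travel":[0,0,-5],"roll":0,"jaw":44},
    {"travel":[0,0,-20],"roll":0,"jaw":44},
    {"travel":[0,0,-45],"roll":0,"jaw":44},
    {"travel":[0,0,-45],"roll":0,"jaw":44},
    {"travel":[0,0,-40],"roll":0,"jaw":44},
    {"travel":[0,0,-20],"roll":0,"jaw":44}
  ]
}}

```text
clock: 20.0
tool_pos: [0.5156, -0.2835, 0.2972]
orientation: [-179.8, 0.2, -155.0]
force: [0.5, -0.2, 0.6]
opening: 0.0439
gripper_force: 0.0
```

>>> {"api": "apply_moves", "payload": {
  "targets": [
    {"travel":[0,0,0],"roll":0,"jaw":44},
    {"travel":[0,0,0],"roll":0,"jaw":44},
    {"travel":[0,0,0],"roll":0,"jaw":44}
  ]
}}

```text
clock: 20.3
tool_pos: [0.5139, -0.2827, 0.2912]
orientation: [179.9, -0.1, -155.0]
force: [0.2, 0.1, -0.8]
opening: 0.044
gripper_force: 0.0
```

```bash
python3 st.py
python3 - <<'E'
from h import *
C=cam("wrist");np.save("C5.npy",C[2]);im=ctrl.snapshot("wrist")[:,:,::-1].copy();cv2.imwrite("pics/w5raw.png",im)
s=ctrl.snapshot("scene")[:,:,::-1]
z=np.load("kn.npz");P,M=z["P"],z["M"]
u,v=proj(C,P+.039*M[:,2])[0].astype(int);print(u,v)
x0,y0=u-50,v-45;big=cv2.resize(im[y0:y0+90,x0:x0+100],None,fx=5,fy=5,interpolation=2)
big=np.clip(big.astype(float)*1.8,0,255).astype(np.uint8)
f=np.radians(26);a,b=np.array([np.cos(f),np.sin(f),0]),np.array([-np.sin(f),np.cos(f),0])
q=[P+M@(i*.023*a+j*.007*b+[0,0,.039]) for i,j in((1,1),(-1,1),(-1,-1),(1,-1))]
cv2.polylines(big,[((proj(C,q)-[x0,y0]+.5)*5).astype(np.int32)],1,(0,0,255),1)
cv2.imwrite("pics/k5.png",np.hstack([big,cv2.resize(s[130:310,250:400],(300,450))[:big.shape[0]]]));print(x0,y0)
E
```

```text
20.3 [ 0.5139 -0.2827  0.2912] [ 1.799e+02 -1.000e-01 -1.550e+02] [ 0.2  0.1 -0.8] [ 0.07 -0.11 -0.01] 44.0 0.0
287 190
237 145
```

View pics/k5.png

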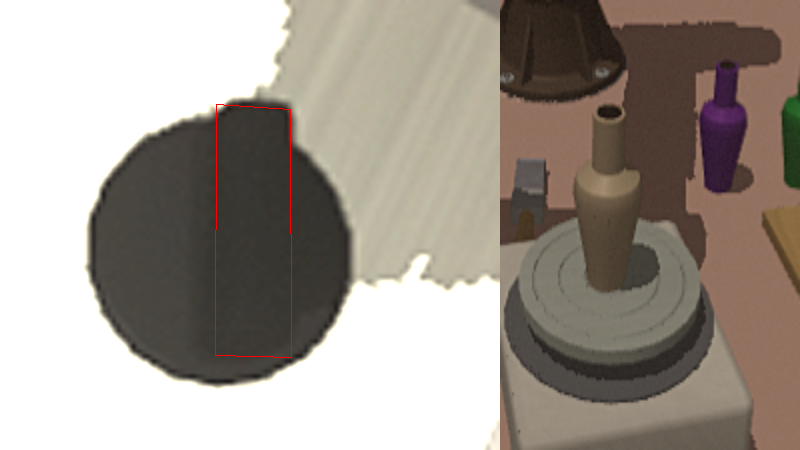

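The bar lies on the predicted 26 degree outline. That is two clicks clockwise of the start, and so five from the stop three clicks the other way. The vase stands centred and the arm is clear, so I hand in.

```bash
python3 -c "
from plant import ctrl
print(ctrl.close_job())"
```

```text
the job is handed in; nothing more can be done
None
```

The job is handed in at about 20 s: the vase stands by itself in the middle of the wheel head, and the speed knob was turned anticlockwise to its felt stop, then five clicks clockwise, and released. The verdict was not shown.

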